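# Hang the blue dust flap back on the thread chest

## Robot

A 6-joint arm with a two-finger parallel gripper is mounted at the origin on the work surface. World frame = base frame: x ahead of the robot, y to its left, z up, the work surface at z = 0. Lengths are in m, angles in rad, forces in N, time in s.
With the tool pointing down it reaches from about 0.425 to 1.125 m from the base axis. Payload 14.9 kg.
Tool frame: the origin (TCP) lies midway between the tips of the shut fingers; the grasp point (between the pads) lies 19 mm behind it; z points along the fingers, y is the direction in which the jaws open and shut (so a half turn about z gives the same grasp; the last joint's range is limited). The gripper opens to 91 mm and grips with 3 to 60 N. Pads are 32 mm wide; open, the fingers measure 118 mm over their backs; the gripper's body (76 mm by 178 mm) begins 60 mm behind the grasp point.
Start: joints at [1.105, 0.379, 1.734, -0, 1.028, -0.033], TCP at [0.294, 0.635, 0.179] pointing down, gripper open.
Joint ranges: [-2.77, 2.77], [-0.74, 2.19], [0, 2.66], [-1.06, 4.2], [0.31, 2.87], [-3.08, 3.08]. Speed limits (rad/s): [1.89, 1.89, 2.39, 3.14, 3.14, 3.14].

## Interface

Orientations are given as [roll, pitch, yaw] about the fixed x, y, z axes, in that order (R = Rz(yaw) Ry(pitch) Rx(roll)).
In Python, from rig import env gives the robot as it stands.
- The arm moves only by the shell command python3 -m crank 'ROWS' [FORCE]. ROWS is JSON, a list of rows, each an object with "translation": the shift along the tool's x, y, z in cm, a list of three; "delta_rot": the turn, a rotation vector about the tool's x, y, z in degrees, a list of three; "jaw": the finger opening in cm, from 0 to 9.12. In form: [{"translation": [tx, ty, tz], "delta_rot": [rx, ry, rz], "jaw": jaw}, ...]. A call has 1 to 5 rows; each row is the pose to reach, as a shift and turn from the pose measured when the call began, along the tool's axes at that moment; what a row does not reach only later rows make up. A row lasts 1/8 s, in which the tool goes at most 62.5 mm and 10.7 degrees, less where a joint would pass 70% of its speed; a pose out of reach is approached as far as the arm can. A call with a gripper value outside its range is refused whole. The fingers move at their own pace and stop on an object; FORCE is the grip in N (left out, the last holds). Time passes only in rows, so rows that repeat a pose let the fingers close. It gives the time, the measured TCP pose, the force and the opening at its end, in the units of the state.
- env.get_obs(): the state, without advancing time (a new reading comes with each control period).
- env.snapshot(name): name is "scene" or "top"; returns (picture, depth): 384x512x3 uint8, red, green, blue; 384x512 float32, m along the optical axis (not along the pixel's ray), 0 where there is no reading.
- env.calibration(name): a dict with "fx", "fy", "cx", "cy" (pixels), "T" (4x4, takes a point from camera to world coordinates). Camera axes: x right, y up, looking along -z (the intrinsics and any distortion apply to the point x, -y, -z); pixel columns grow to the right and rows downward; lengths in m; the calibration is good to about 2 mm. A picture is of the moment at which its call begins. calibration takes no time and is no camera call.
- env.job_done(): hands the job in, once; it reports no verdict.
The state is a dict: "t": time; "joints": joint angles; "dq": joint speeds; "joint_efforts": joint torques, N m; "tcp_pos": TCP position; "tool_rot": TCP orientation; "ft_force": force on the tool from outside, world axes, zero at the start; "ft_torque": the same for the moment, N m; "finger_gap": opening from 0.0 (shut) to 1.0 (fully open).
Only numpy, scipy, OpenCV 4.12 (cv2) and the standard library are available. Lean on these libraries where they do the work, as an engineer would, in place of code of your own. Each camera call takes 0.05 s, during which the arm holds its last target. There are 200 camera calls.

## Task

Take the blue flap out of its wooden stand and hang it back on the blue chest: lower it gently, without dropping it, so that both of its steel knuckles sit fully down on the two brass pins at the same time and the flap hangs freely upright in front of the thread spools. Either face may point outwards. Leave the red flap in its stand.

Things in the scene. Friction and masses are not known exactly. Their poses are not given: they have to be found in the camera images.
- blue_flap: Blue flap upright in a wooden stand (lift 70 mm to clear it), faces alike. Origin: mid knuckle axis, at start 112 mm up. x thickness, y width, z up. In mm: panel 6x116, z -100 to 12; steel rail 12x176 on it, to z 24; blue grip block 14x60, z 24 to 64. Knuckles at y -84, 84, 8 wide: upside-down V, outside 44, inside mouth 36 at z -28, narrowing to 12 at z 5 (rests on pin). 0.25-0.4 kg
- red_flap: Flap of the same make, size, origin and axes as the blue one, but with a red panel and grip block, standing in an identical wooden stand 120 mm or more away. Not to be disturbed.
- chest: Blue chest with thread spools, fixed. Origin on the table below the midpoint of the pins; x into the chest, y along the pins, z up. In mm: brass pins 10 thick, axis at x 0, z 125, |y| 69 to 103, outer ends on 6 thick arms up to z 133; free space between pins. Front at x 40, back 180, width 240, top z 110. Seated flap: origin at (0, 0, 125), up to 12 either way in y.
There are look-alikes about, which are no part of the job. Of the things like the blue_flap, leave any that is green or pink; of the rest the larger one is meant.

How it is judged:
By the outcome, as a careful person would: the job done as asked, in the order asked, and still so for the second after the job is handed in, with the robot touching nothing.
It also fails if it takes over 45 s, if anything falls off the work surface, if the arm or the gripper's body presses on something with over 40 N, if the wrist force passes 120 N, or if a joint passes its speed limit or range.

## Working session

There is one attempt and no reset: what is moved stays moved. The work goes in short steps, Python scripts to look and compute and a shell command to move; the robot and the scene stay as the last step left them, time stands still between calls to the robot, and variables do not carry over. Pictures are saved under pics/ and viewed, about 8 in all and at most 12, crops included, and the job is handed in when it is done.

```bash
mkdir -p pics; cat > h.py <<'E'
import numpy as np, cv2, pickle
from rig import env
from scipy.spatial.transform import Rotation as R
def snap(name,tag):
    im,d=env.snapshot(name); cv2.imwrite(f'pics/{tag}.png',im[:,:,::-1]); np.savez(f'{tag}.npz',im=im,d=d); return im,d
def cloud(name,d):
    c=env.calibration(name); v,u=np.mgrid[:d.shape[0],:d.shape[1]]
    k=np.array([c.get('dist',np.zeros(5))],float).ravel() if 'dist' in c else None
    x=(u-c['cx'])/c['fx']; y=(v-c['cy'])/c['fy']
    P=np.stack([x*d,-y*d,-d,np.ones_like(d)],-1)@np.array(c['T']).T
    return P[...,:3]
E
python3 - <<'E'
from h import *
for n in('scene','top'):
    im,d=snap(n,n+'0'); c=env.calibration(n); print(n,{k:(np.round(v,3).tolist()) for k,v in c.items()}, (d>0).mean())
a=np.hstack([cv2.imread('pics/scene0.png'),cv2.imread('pics/top0.png')])
print(env.get_obs())
E
```

```text
scene {'fx': 389.362, 'fy': 389.362, 'cx': 254.982, 'cy': 195.313, 'T': [[-0.795, -0.499, 0.344, 0.821], [0.606, -0.656, 0.45, 0.378], [0.001, 0.566, 0.824, 0.731], [0.0, 0.0, 0.0, 1.0]]} 0.9960784912109375
top {'fx': 371.164, 'fy': 371.164, 'cx': 254.768, 'cy': 192.503, 'T': [[0.009, 0.991, -0.132, 0.467], [-1.0, 0.008, -0.006, 0.02], [-0.004, 0.133, 0.991, 0.833], [0.0, 0.0, 0.0, 1.0]]} 0.9961903889973959
{'t': 0.1, 'joints': array([ 1.10469110e+00,  3.79333122e-01,  1.73467376e+00,  1.65202275e-05,
        1.02851381e+00, -3.33096227e-02]), 'dq': array([-7.50571238e-05, -2.01041064e-03,  4.20451642e-04, -7.17780070e-05,
        2.00728770e-03, -2.58654419e-04]), 'joint_efforts': array([ 3.39411570e-03, -7.65028667e+01, -4.35298133e+01,  6.53471053e-02,
        3.97763704e-02, -6.41675206e-05]), 'tcp_pos': array([0.29343261, 0.6351324 , 0.17839403]), 'tool_rot': array([-3.14066560e+00, -4.50413743e-05,  2.70878850e+00]), 'ft_force': array([-0.6410001 ,  0.7569097 , -0.17723154]), 'ft_torque': array([-0.00803364,  0.00855524, -0.02453535]), 'finger_gap': 1.003066356421735}
```

View pics/scene0.png

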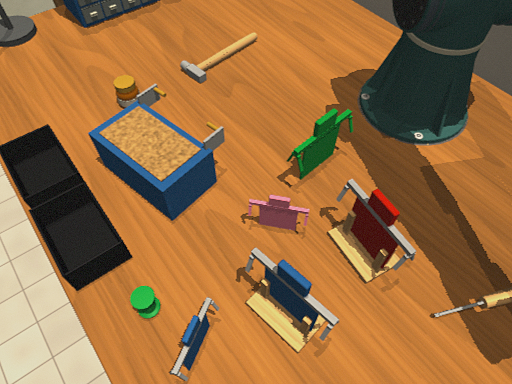

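View pics/top0.png

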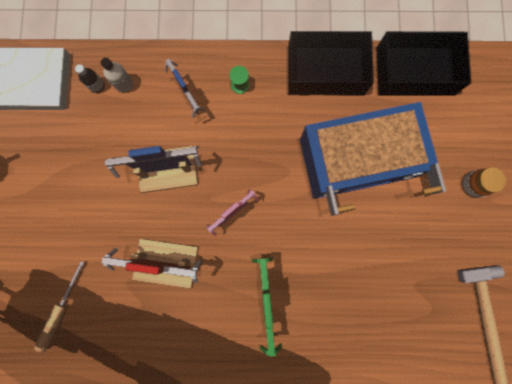

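```bash
python3 - <<'E'
from h import *
def fit(P,lab):
    xy=P[:,:2]; c,(w,h),a=cv2.minAreaRect((xy*1000).astype(np.float32)); b=cv2.boxPoints((c,(w,h),a))
    e=b[1]-b[0] if np.linalg.norm(b[1]-b[0])>np.linalg.norm(b[2]-b[1]) else b[2]-b[1]
    print(lab,len(P),'c',np.round(c,1),'size',np.round((w,h),1),'ang',round(np.degrees(np.arctan2(e[1],e[0]))%180,1),'z',np.round(np.percentile(P[:,2],[5,50,95])*1000,1))
for n in('scene','top'):
    z=np.load(n+'0.npz'); im,d=z['im'],z['d']; P=cloud(n,d); hsv=cv2.cvtColor(im,cv2.COLOR_RGB2HSV); H,S,V=[hsv[...,i].astype(int) for i in range(3)]
    Z=P[...,2]; X,Y=P[...,0],P[...,1]
    print(n,'table z',np.median(Z[(H>5)&(H<20)&(S>100)&(Z<.02)])*1000)
    reg=(abs(X-.57)<.13)&(abs(Y-.32)<.16)
    blue=(H>100)&(H<125)&(S>120); grey=(S<60)&(V>90)
    fit(P[reg&blue&(Z>.168)],'bluegriptop'); fit(P[reg&grey&(Z>.128)&(Z<.142)],'rail');fit(P[reg&(Z>.128)],'all high')
    creg=(abs(Y+.3)<.25)&(X>.3)&(X<.8)
    brass=(H>12)&(H<28)&(S>130)&(V>110)&creg&(Z>.115)&(Z<.14)
    nl,L,st,ce=cv2.connectedComponentsWithStats(brass.astype(np.uint8))
    for i in range(1,nl):
        if st[i,4]>8: fit(P[L==i],f'brass{np.round(ce[i])}')
    ar=grey&creg&(Z>.115)&(Z<.15)
    nl,L,st,ce=cv2.connectedComponentsWithStats(ar.astype(np.uint8))
    for i in range(1,nl):
        if st[i,4]>15: fit(P[L==i],f'arm{np.round(ce[i])}')
    fit(P[creg&blue&(Z>.1)&(Z<.12)],'chest rim')
    cv2.imwrite(f'pics/crop_{n}.png',cv2.resize(im[60:240,80:260,::-1] if n=='scene' else im[90:230,290:460,::-1],None,fx=3,fy=3,interpolation=2))
a=cv2.imread('pics/crop_scene.png')[:,:400];b=cv2.imread('pics/crop_top.png')[:,:400]
z=np.load('scene0.npz')['im'][...,::-1]; t=np.load('top0.npz')['im'][...,::-1]
f=lambda q:cv2.resize(q,(400,300),interpolation=cv2.INTER_CUBIC)
cv2.imwrite('pics/quad.png',np.vstack([np.hstack([f(z[65:200,80:260]),f(t[95:222,300:470])]),np.hstack([f(z[230:365,220:400]),f(t[130:205,100:200])])]))
E
```

```text
scene table z 1.0600260169552067
bluegriptop 367 c [630.2 227.1] size [14.1 58. ] ang 98.4 z [170.6 176.2 178. ]
rail 408 c [628.1 236.5] size [ 12.2 154.6] ang 98.2 z [135.2 136.9 138.4]
all high 1225 c [629.  236.3] size [ 14.5 155.2] ang 99.4 z [131.1 142.4 177.3]
brass[159.  91.] 45 c [ 569.9 -314.1] size [ 8.8 34.7] ang 96.6 z [126.3 130.4 132.3]
brass[137. 111.] 11 c [ 634.3 -300.8] size [ 7.  21.7] ang 93.9 z [115.1 115.7 117.3]
brass[131. 117.] 12 c [ 657.  -291.2] size [18.1  6.8] ang 62.5 z [115.2 115.9 116.7]
brass[140. 118.] 10 c [ 639.4 -276.1] size [18.2  6.4] ang 36.3 z [115.1 115.7 117.1]
brass[150. 123.] 18 c [ 631.  -249.9] size [23.5 11.3] ang 44.0 z [115.  115.3 116.1]
brass[141. 125.] 11 c [ 649.8 -258.4] size [14.4  7.5] ang 11.7 z [115.  115.6 116.2]
brass[211. 126.] 49 c [ 534.2 -148.4] size [ 9.5 30. ] ang 97.8 z [124.9 130.4 131.9]
brass[133. 130.] 9 c [ 670.6 -253.4] size [ 6.8 14.9] ang 93.9 z [115.  115.5 116.5]
brass[112. 131.] 11 c [ 707.5 -275.8] size [ 8.5 14.6] ang 162.7 z [115.1 115.3 116.2]
brass[175. 134.] 12 c [ 605.2 -190.7] size [ 8.8 15. ] ang
[... 967 characters left out ...]
112.8]
top table z 0.06297803286270387
bluegriptop 148 c [628.9 224.4] size [ 9.5 53.8] ang 99.1 z [174.1 175.8 177.8]
rail 292 c [628.  236.2] size [ 12.3 153.9] ang 98.8 z [132.4 135.6 137.7]
all high 779 c [627.6 236.1] size [ 14.7 153.9] ang 99.0 z [131.4 144.4 176.8]
brass[432. 189.] 88 c [ 570.  -315.1] size [ 9.4 33.2] ang 101.8 z [126.3 129.4 131.7]
brass[346. 208.] 81 c [ 534.  -149.8] size [ 9.7 29.1] ang 103.0 z [126.3 129.  131.8]
arm[440. 176.] 101 c [ 594.  -329.7] size [55.5  7. ] ang 11.7 z [131.3 132.9 135.4]
arm[332. 199.] 112 c [ 549.3 -124.4] size [54.6  6.2] ang 12.1 z [129.  133.  135.5]
chest rim 2060 c [ 658.1 -207.5] size [137.9 238.8] ang 102.4 z [108.1 110.2 112.2]
```

View pics/quad.png

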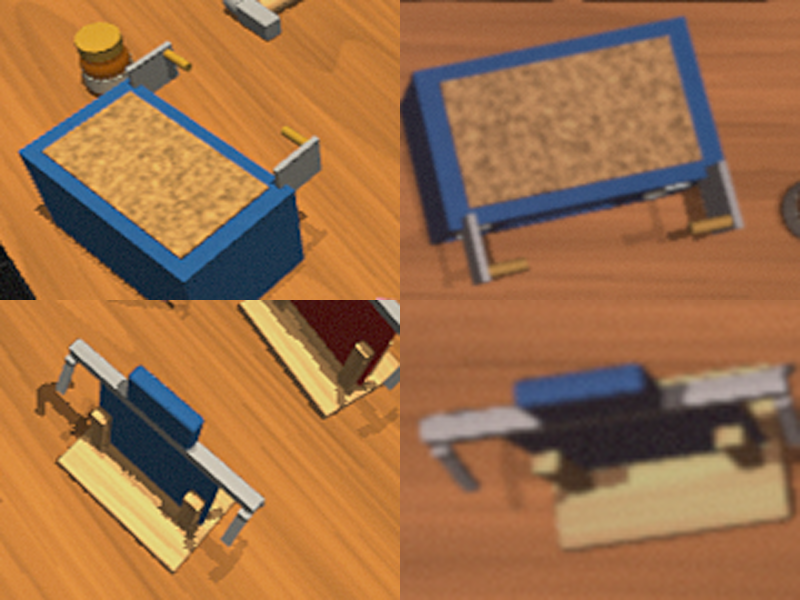

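The blue flap stands upright: grip block at scene pixel (290,280) and top (147,153). The chest pins are at top (346,208) and (432,189). My search region cut off one end of the rail, so I'll refit it and work out the first move.

```bash
cat >> h.py <<'E'
def delta(pos,yaw_deg):
    o=env.get_obs(); A=R.from_euler('xyz',o['tool_rot']); B=R.from_euler('xyz',[np.pi,0,np.radians(yaw_deg)])
    print('tcp',np.round(o['tcp_pos']*1000,1),'rpy',np.round(np.degrees(o['tool_rot']),2),'F',np.round(o['ft_force'],1),'gap',round(o['finger_gap']*9.12,2),'t',round(o['t'],2))
    print('cm',np.round(A.inv().apply(np.array(pos)-o['tcp_pos'])*100,2),'rotvec deg',np.round(np.degrees((A.inv()*B).as_rotvec()),2))
def fit(P,lab):
    c,(w,h),a=cv2.minAreaRect((P[:,:2]*1000).astype(np.float32)); b=cv2.boxPoints((c,(w,h),a))
    e=b[1]-b[0] if np.linalg.norm(b[1]-b[0])>np.linalg.norm(b[2]-b[1]) else b[2]-b[1]
    print(lab,len(P),'c',np.round(c,1),'size',np.round((w,h),1),'ang',round(np.degrees(np.arctan2(e[1],e[0]))%180,1),'z',np.round(np.percentile(P[:,2],[5,50,95])*1000,1))
E
python3 - <<'E'
from h import *
for n in('scene','top'):
    z=np.load(n+'0.npz'); im,d=z['im'],z['d']; P=cloud(n,d); X,Y,Z=P[...,0],P[...,1],P[...,2]
    reg=(abs(X-.63)<.06)&(abs(Y-.227)<.13)
    fit(P[reg&(Z>.131)&(Z<.142)],'rail'); fit(P[reg&(Z>.172)],'griptop')
delta([.629,.2265,.24],98.6)
E
```

```text
rail 639 c [630.4 226.2] size [ 13.  175.6] ang 98.8 z [132.2 136.6 138.5]
griptop 348 c [630.3 226.3] size [14.1 59.6] ang 98.3 z [174.1 176.4 178.1]
rail 417 c [629.5 225.3] size [ 13.8 175.8] ang 98.9 z [133.1 135.7 138.5]
griptop 247 c [629.6 226.1] size [14.3 59.4] ang 98.2 z [173.  175.5 177.6]
tcp [293.4 635.1 178.4] rpy [-179.95   -0.    155.2 ] F [-0.6  0.8 -0.2] gap 9.15 t 0.1
cm [-47.6  -23.03  -6.14] rotvec deg [-5.00e-02  2.00e-02  5.66e+01]
```

```bash
python3 -m crank '[{"translation":[0,0,-6],"delta_rot":[0,0,0],"jaw":9.12},{"translation":[-5,-2.5,-6.1],"delta_rot":[0,0,7],"jaw":9.12},{"translation":[-10.5,-5,-6.1],"delta_rot":[0,0,14],"jaw":9.12},{"translation":[-16,-7.5,-6.1],"delta_rot":[0,0,21],"jaw":9.12},{"translation":[-21,-10,-6.1],"delta_rot":[0,0,28],"jaw":9.12}]' 40
python3 -c "
from h import *
delta([.630,.226,.24],98.6)"
```

```text
t: 0.72
tcp_pos: [0.4431, 0.4546, 0.2393]
tool_rot: [-3.14, 0.0, 2.216]
ft_force: [0.7, 0.2, 0.5]
finger_gap: 1.0
tcp [443.1 454.6 239.3] rpy [-1.7994e+02  3.0000e-02  1.2697e+02] F [0.7 0.2 0.5] gap 9.12 t 0.72
cm [-29.5    1.19  -0.06] rotvec deg [-0.05  0.04 28.37]
```

```bash
python3 -m crank '[{"translation":[-6,0.2,0],"delta_rot":[0,0,7],"jaw":9.12},{"translation":[-12,0.5,0],"delta_rot":[0,0,14],"jaw":9.12},{"translation":[-18,0.7,0],"delta_rot":[0,0,21],"jaw":9.12},{"translation":[-24,1,0],"delta_rot":[0,0,28.4],"jaw":9.12},{"translation":[-29.5,1.2,0],"delta_rot":[0,0,28.4],"jaw":9.12}]'
python3 -c "
from h import *
delta([.630,.226,.143],98.6)"
```

```text
t: 1.35
tcp_pos: [0.631, 0.2242, 0.2392]
tool_rot: [-3.141, 0.001, 1.718]
ft_force: [0.7, 1.6, -0.0]
finger_gap: 1.002
tcp [631.  224.2 239.2] rpy [-1.7994e+02  6.0000e-02  9.8440e+01] F [ 0.7  1.6 -0. ] gap 9.14 t 1.35
cm [ 0.2  -0.07  9.62] rotvec deg [-0.06  0.06 -0.16]
```

```bash
python3 -m crank '[{"translation":[0.2,-0.1,3],"delta_rot":[0,0,0],"jaw":9.12},{"translation":[0.2,-0.1,6],"delta_rot":[0,0,0],"jaw":9.12},{"translation":[0.2,-0.1,8.5],"delta_rot":[0,0,0],"jaw":9.12},{"translation":[0.2,-0.1,9.6],"delta_rot":[0,0,0],"jaw":9.12},{"translation":[0.2,-0.1,9.6],"delta_rot":[0,0,0],"jaw":4}]' 40
python3 -c "
from h import *
delta([.630,.226,.143],98.6)"
```

```text
t: 1.98
tcp_pos: [0.6294, 0.2259, 0.1428]
tool_rot: [-3.14, 0.001, 1.718]
ft_force: [0.3, 0.2, 0.6]
finger_gap: 0.92
tcp [629.4 225.9 142.8] rpy [-1.7988e+02  7.0000e-02  9.8440e+01] F [0.3 0.2 0.6] gap 8.39 t 1.98
cm [ 0.    0.06 -0.02] rotvec deg [-0.12  0.07 -0.16]
```

```bash
python3 -m crank '[{"translation":[0,0,0],"delta_rot":[0,0,0],"jaw":2.2},{"translation":[0,0,0],"delta_rot":[0,0,0],"jaw":1.8},{"translation":[0,0,0],"delta_rot":[0,0,0],"jaw":0},{"translation":[0,0,0],"delta_rot":[0,0,0],"jaw":0},{"translation":[0,0,0],"delta_rot":[0,0,0],"jaw":0}]' 40
python3 -c "
from h import *
delta([.630,.226,.143],98.6)"
```

```text
t: 2.6
tcp_pos: [0.6294, 0.2259, 0.1429]
tool_rot: [-3.14, 0.001, 1.718]
ft_force: [-0.4, -0.7, 0.5]
finger_gap: 0.373
tcp [629.4 225.9 142.9] rpy [-1.7988e+02  7.0000e-02  9.8440e+01] F [-0.4 -0.7  0.5] gap 3.4 t 2.6
cm [ 0.    0.06 -0.01] rotvec deg [-0.12  0.07 -0.16]
```

```bash
python3 -m crank '[{"translation":[0,0,0],"delta_rot":[0,0,0],"jaw":0},{"translation":[0,0,0],"delta_rot":[0,0,0],"jaw":0},{"translation":[0,0,0],"delta_rot":[0,0,0],"jaw":0},{"translation":[0,0,0],"delta_rot":[0,0,0],"jaw":0},{"translation":[0,0,0],"delta_rot":[0,0,0],"jaw":0}]' 40
python3 -c "
from h import *
delta([.630,.226,.143],98.6)"
```

```text
t: 3.22
tcp_pos: [0.6294, 0.2259, 0.1429]
tool_rot: [-3.14, 0.001, 1.718]
ft_force: [0.1, -0.5, -0.0]
finger_gap: 0.001
tcp [629.4 225.9 142.9] rpy [-1.7988e+02  7.0000e-02  9.8440e+01] F [ 0.1 -0.5 -0. ] gap 0.01 t 3.23
cm [ 0.    0.06 -0.01] rotvec deg [-0.12  0.07 -0.16]
```

The fingers shut fully, so there's nothing between them. I'll look before moving again.

```bash
python3 - <<'E'
from h import *
a,_=snap('scene','s1'); b,_=snap('top','t1')
f=lambda q:cv2.resize(q,(400,400),interpolation=cv2.INTER_CUBIC)
cv2.imwrite('pics/q1.png',np.hstack([f(a[180:360,200:380]),f(b[60:240,60:240])])[...,::-1])
E
```

```text
(no output)
```

View pics/q1.png

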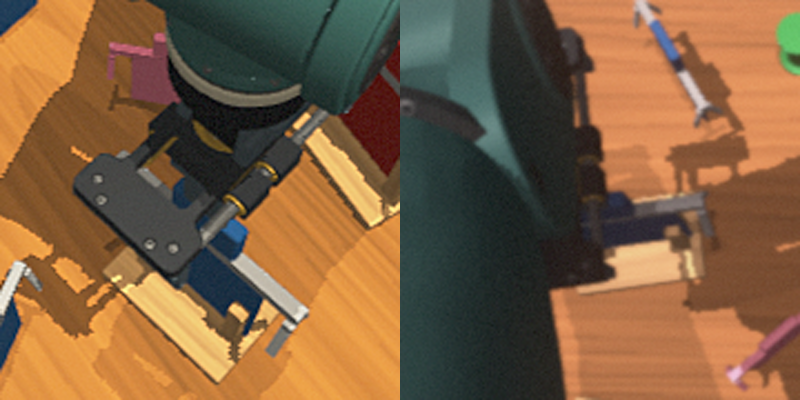

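```bash
python3 - <<'E'
from h import *
z=np.load('s1.npz'); im,d=z['im'],z['d']; P=cloud('scene',d)
cv2.imwrite('pics/q2.png',cv2.resize(im[220:340,225:345],(600,600),interpolation=cv2.INTER_CUBIC)[...,::-1])
for v in range(250,300,6):
    print(v,[tuple(np.round(P[v,u]*1000).astype(int).tolist()) for u in range(262,322,6)])
E
```

```text
250 [(684, 213, 300), (674, 214, 290), (569, 114, 3), (656, 217, 272), (653, 225, 282), (651, 233, 292), (649, 240, 300), (645, 246, 304), (643, 253, 314), (628, 251, 294)]
256 [(639, 160, 137), (586, 116, -1), (577, 124, 0), (656, 218, 257), (655, 228, 271), (652, 235, 281), (651, 243, 291), (648, 250, 300), (641, 254, 296), (625, 252, 273)]
262 [(693, 226, 300), (638, 174, 138), (586, 135, 3), (635, 199, 177), (655, 229, 255), (653, 238, 269), (659, 252, 300), (652, 255, 295), (640, 256, 282), (634, 260, 281)]
268 [(698, 232, 300), (693, 236, 300), (636, 188, 137), (640, 206, 174), (642, 219, 200), (670, 253, 299), (662, 256, 295), (650, 256, 278), (645, 261, 279), (639, 266, 280)]
274 [(703, 238, 300), (697, 242, 301), (692, 246, 300), (686, 251, 299), (681, 255, 301), (673, 258, 296), (659, 256, 272), (654, 261, 274), (649, 266, 276), (534, 205, -1)]
280 [(707, 244, 300), (702, 248, 302), (696, 252, 300), (691, 257, 300), (685, 261, 300), (636, 230, 166), (665, 263, 274), (625, 244, 177), (553, 207, 0), (544, 215, 1)]
286 [(711, 249, 298), (706, 254, 300), (701, 258, 300), (695, 262, 299), (689, 266, 298), (676, 264, 275), (634, 242, 164), (632, 251, 178), (623, 255, 174), (552, 224, 0)]
292 [(715, 254, 295), (711, 259, 299), (705, 263, 299), (700, 268, 300), (694, 272, 299), (632, 232, 115), (634, 245, 145), (633, 254, 163), (570, 226, 1), (560, 233, 1)]
298 [(654, 182, 13), (714, 263, 294), (710, 269, 299), (704, 273, 300), (634, 223, 69), (632, 234, 91), (630, 245, 110), (631, 256, 138), (623, 262, 137), (568, 242, 0)]
```

View pics/q2.png

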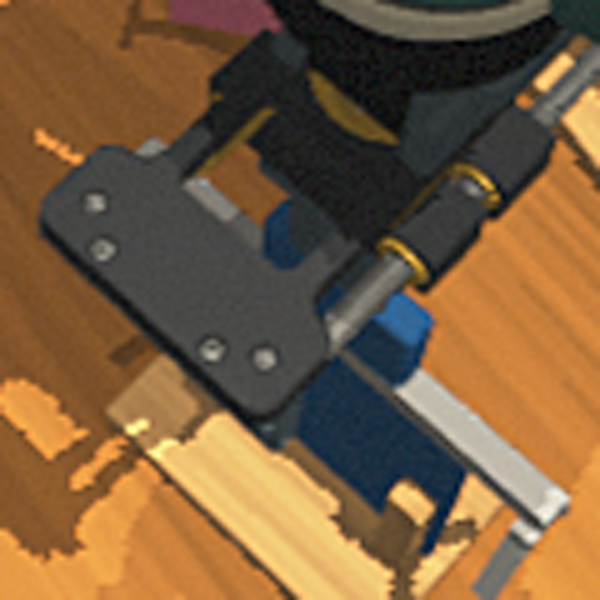

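The fingers do straddle the block as planned, which disagrees with the gap reading of 0. A small, slow test lift will show whether the weight appears and the flap follows.

```bash
python3 -m crank '[{"translation":[0,0,-0.4],"delta_rot":[0,0,0],"jaw":0},{"translation":[0,0,-0.8],"delta_rot":[0,0,0],"jaw":0},{"translation":[0,0,-1.2],"delta_rot":[0,0,0],"jaw":0},{"translation":[0,0,-1.5],"delta_rot":[0,0,0],"jaw":0},{"translation":[0,0,-1.5],"delta_rot":[0,0,0],"jaw":0}]' 40
python3 - <<'E'
from h import *
delta([.630,.226,.143],98.6)
im,d=snap('scene','s2'); P=cloud('scene',d); X,Y,Z=P[...,0],P[...,1],P[...,2]
reg=(abs(X-.615)<.06)&(Y>.27)&(Y<.33)&(Z>.12)&(Z<.17)
fit(P[reg],'rail end')
cv2.imwrite('pics/q3.png',cv2.resize(im[220:340,225:345],(600,600),interpolation=cv2.INTER_CUBIC)[...,::-1])
E
```

```text
t: 3.95
tcp_pos: [0.6296, 0.2259, 0.1582]
tool_rot: [-3.14, 0.001, 1.718]
ft_force: [0.9, 0.6, -0.0]
finger_gap: 0.005
tcp [629.6 225.9 158.2] rpy [-1.7991e+02  6.0000e-02  9.8440e+01] F [ 0.9  0.6 -0. ] gap 0.05 t 3.95
cm [0.   0.04 1.52] rotvec deg [-0.09  0.06 -0.16]
rail end 307 c [622.4 291.5] size [17.4 44.6] ang 100.7 z [124.8 136.1 138.2]
```

View pics/q3.png

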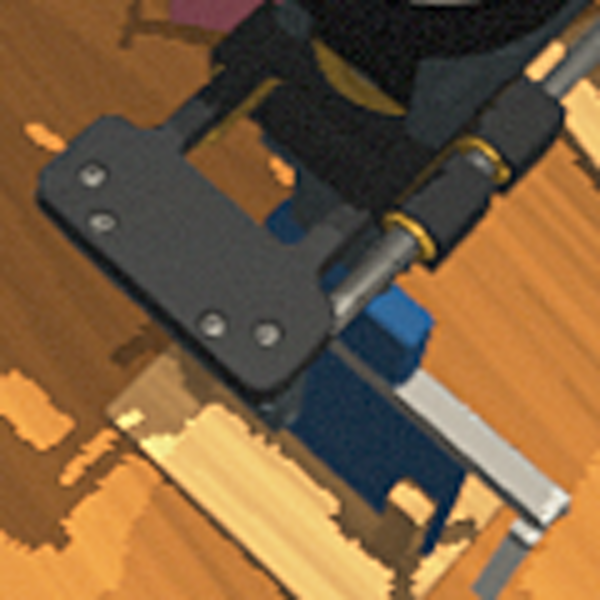

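```bash
python3 - <<'E'
from h import *
z=np.load('s2.npz'); im,d=z['im'],z['d']; P=cloud('scene',d)
for (a,b) in [(275,405),(285,395),(290,375),(265,410),(295,210),(315,215),(330,230),(290,180),(350,280),(360,300),(400,310),(300,420)]:
    u,v=225+a//5,220+b//5; print((a,b),im[v,u],np.round(P[v,u]*1000))
# everything between z .14 and .26 near gripper, excluding blue
hsv=cv2.cvtColor(im,cv2.COLOR_RGB2HSV); X,Y,Z=P[...,0],P[...,1],P[...,2]
for n in('scene','top'):
    if n=='top': im,d=snap('top','t2'); P=cloud(n,d); X,Y,Z=P[...,0],P[...,1],P[...,2]
    for lo in range(120,300,20):
        m=(abs(X-.63)<.15)&(abs(Y-.226)<.12)&(Z>lo/1e3)&(Z<lo/1e3+.02)
        print(n,lo,m.sum(), np.round(np.percentile(X[m],[1,25,50,75,99])*1e3), np.round(np.percentile(Y[m],[1,50,99])*1e3), im[m].mean(0).round() if m.any() else '') if m.sum()>3 else 0
E
```

```text
(275, 405) [53 63 62] [706. 275. 296.]
(285, 395) [64 71 74] [702. 274. 296.]
(290, 375) [35 37 34] [702. 275. 308.]
(265, 410) [45 52 55] [710. 276. 302.]
(295, 210) [43 47 44] [642. 214. 212.]
(315, 215) [45 51 51] [642. 221. 221.]
(330, 230) [78 79 76] [674. 255. 313.]
(290, 180) [175 111  57] [644. 212. 232.]
(350, 280) [92 90 83] [670. 261. 290.]
(360, 300) [92 89 79] [671. 265. 287.]
(400, 310) [ 53 106 153] [626. 247. 178.]
(300, 420) [23 45 65] [633. 223.  37.]
scene 120 441 [613. 620. 624. 627. 635.] [233. 284. 313.] [156. 150. 139.]
scene 140 82 [622. 632. 634. 635. 636.] [234. 247. 256.] [33. 53. 70.]
scene 160 229 [621. 628. 632. 635. 640.] [198. 243. 256.] [ 39.  71. 101.]
scene 180 8 [621. 623. 625. 632. 638.] [230. 242. 244.] [65. 62. 61.]
scene 200 45 [627. 639. 641. 642. 643.] [212. 219. 244.] [44. 49. 52.]
scene 220 45 [639. 641. 642. 643. 644.] [212. 221. 241.] [50. 51. 49.]
scene 260 147 [547. 653. 655. 678. 715.] [204. 233. 275.] [68. 58. 48.]
scene 280 1286 [552. 615. 644. 655. 716.] [191. 253. 275.] [65. 62. 55.]
top 120 287 [621. 632. 636. 640. 648.] [138. 170. 244.] [106.  93.  89.]
top 140 67 [620. 624. 626. 627. 638.] [195. 209. 244.] [47. 42. 50.]
top 160 136 [621. 626. 628. 633. 639.] [196. 207. 238.] [48. 45. 58.]
top 180 5 [620. 626. 627. 627. 631.] [207. 208. 226.] [46. 41. 47.]
top 200 18 [619. 620. 622. 624. 627.] [207. 208. 227.] [46. 39. 39.]
top 260 56 [554. 608. 638. 706. 713.] [176. 194. 216.] [87. 61. 46.]
top 280 747 [555. 611. 636. 657. 712.] [177. 194. 207.] [59. 44. 37.]
```

The flap stayed put. The depth shows shut fingers (x 619–643) above the block, so the reported TCP height seems too low. I'll move to open space where the scene camera sees the fingers from the side and measure where the tips really are.

```bash
python3 -m crank '[{"translation":[0,0,-6],"delta_rot":[0,0,0],"jaw":0},{"translation":[-6,0,-9],"delta_rot":[0,0,0],"jaw":0},{"translation":[-12,0,-9],"delta_rot":[0,0,0],"jaw":0},{"translation":[-18,0,-9],"delta_rot":[0,0,0],"jaw":0},{"translation":[-24,0,-9],"delta_rot":[0,0,0],"jaw":0}]' 40
python3 -m crank '[{"translation":[-3,0,0],"delta_rot":[0,0,0],"jaw":4},{"translation":[-3,0,0],"delta_rot":[0,0,0],"jaw":4},{"translation":[-3,0,0],"delta_rot":[0,0,0],"jaw":4},{"translation":[-3,0,0],"delta_rot":[0,0,0],"jaw":4}]'
python3 - <<'E'
from h import *
delta([.630,.226,.24],98.6)
im,d=snap('scene','s3'); o=env.get_obs()
c=env.calibration('scene'); p=np.linalg.inv(c['T'])@np.r_[o['tcp_pos'],1]
u,v=c['cx']+c['fx']*p[0]/-p[2],c['cy']-c['fy']*p[1]/-p[2]; print('tcp px',u,v)
u,v=int(u),int(v); u0,v0=max(0,u-75),max(0,v-75)
a=im[v0:v0+150,u0:u0+150].copy(); q=cv2.resize(a,(600,600),interpolation=cv2.INTER_CUBIC)[...,::-1].copy(); cv2.circle(q,((u-u0)*4,(v-v0)*4),5,(0,0,255),1); cv2.imwrite('pics/q4.png',q); print(u0,v0)
E
```

```text
t: 4.68
tcp_pos: [0.6648, -0.0134, 0.2482]
tool_rot: [-3.14, 0.001, 1.718]
ft_force: [0.7, 0.2, 0.3]
finger_gap: 0.007
t: 5.18
tcp_pos: [0.6691, -0.042, 0.2482]
tool_rot: [-3.14, 0.001, 1.719]
ft_force: [0.0, -0.4, 0.3]
finger_gap: 0.415
tcp [669.1 -42.  248.2] rpy [-1.7988e+02  6.0000e-02  9.8510e+01] F [ 0.  -0.4  0.3] gap 3.78 t 5.17
cm [27.08  0.1   0.79] rotvec deg [-0.12  0.06 -0.09]
tcp px 172.93018426376238 147.49360915530764
97 72
```

View pics/q4.png

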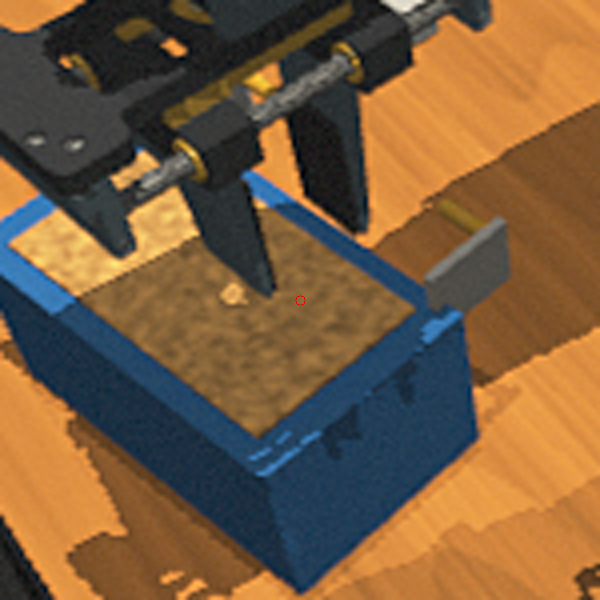

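The two fingertips are at crop (265,290) and (360,228), and their midpoint is clearly above the projected TCP at (300,300). I'll get their 3D positions from depth.

```bash
python3 - <<'E'
from h import *
o=env.get_obs()
for k in range(2):
  for n in('scene','top'):
    im,d=snap(n,f'{n}4{k}'); P=cloud(n,d); X,Y,Z=P[...,0],P[...,1],P[...,2]
    if n=='scene' and k==0:
        for v in range(138,147): print(v,[(u,*np.round(P[v,u]*1000).astype(int).tolist()) for u in range(159,167,2)])
        for v in range(122,132): print(v,[(u,*np.round(P[v,u]*1000).astype(int).tolist()) for u in range(182,190,2)])
    m=(abs(X-.669)<.1)&(abs(Y+.042)<.03)&(Z>.2)
    for lo in range(220,330,10):
        mm=m&(Z>lo/1e3)&(Z<lo/1e3+.01)
        if mm.sum()>2 and k==0: print(n,lo,mm.sum(),'x',np.round(np.percentile(X[mm],[1,25,50,75,99])*1e3),'y',np.round(np.percentile(Y[mm],[1,50,99])*1e3))
E
```

```text
138 [(159, 694, -21, 305), (161, 690, -23, 301), (163, 687, -23, 299), (165, 626, -193, 113)]
139 [(159, 694, -21, 303), (161, 692, -20, 303), (163, 687, -24, 296), (165, 627, -192, 112)]
140 [(159, 695, -20, 302), (161, 691, -22, 298), (163, 688, -23, 295), (165, 630, -187, 114)]
141 [(159, 695, -20, 301), (161, 693, -20, 298), (163, 688, -24, 293), (165, 631, -185, 114)]
142 [(159, 695, -22, 297), (161, 693, -21, 296), (163, 689, -22, 293), (165, 632, -184, 113)]
143 [(159, 696, -22, 295), (161, 693, -21, 294), (163, 690, -21, 291), (165, 633, -182, 112)]
144 [(159, 696, -23, 291), (161, 694, -21, 292), (163, 691, -21, 290), (165, 687, -23, 285)]
145 [(159, 647, -183, 114), (161, 694, -19, 292), (163, 691, -22, 287), (165, 637, -175, 114)]
146 [(159, 649, -179, 116), (161, 645, -177, 115), (163, 691, -22, 284), (165, 638, -173, 114)]
122 [(182, 648, -32, 302), (184, 647, -29, 303), (186, 643, -28, 302), (188, 640, -29, 299)]
123 [(182, 648, -33, 298), (184, 647, -29, 301), (186, 644, -28, 300), (188, 640, -29, 297)]
124 [(182, 647, -36, 294), (184, 647, -30, 298), (186, 644, -28, 2
[... 282 characters left out ...]
, (188, 642, -28, 291)]
128 [(182, 649, -37, 285), (184, 648, -31, 289), (186, 645, -30, 288), (188, 642, -29, 287)]
129 [(182, 541, -296, 3), (184, 648, -31, 287), (186, 645, -29, 287), (188, 643, -27, 287)]
130 [(182, 584, -194, 110), (184, 539, -289, 4), (186, 646, -29, 285), (188, 530, -285, 2)]
131 [(182, 585, -193, 108), (184, 540, -288, 2), (186, 537, -283, 4), (188, 533, -280, 4)]
scene 280 49 x [640. 648. 650. 652. 698.] y [-59. -34. -21.]
scene 290 138 x [639. 648. 652. 695. 701.] y [-60. -31. -20.]
scene 300 152 x [639. 648. 652. 696. 701.] y [-60. -31. -20.]
scene 310 154 x [638. 648. 651. 697. 702.] y [-59. -30. -20.]
scene 320 170 x [637. 648. 652. 697. 703.] y [-59. -30. -20.]
```

The fingertips are really at z ≈ 0.284 with the reported TCP at 0.248, so the true tip is 36 mm higher along the tool axis. x and y agree to within 2 mm. I'll go back and grasp 36 mm lower.

```bash
python3 -m crank '[{"translation":[6,0,0],"delta_rot":[0,0,0],"jaw":6},{"translation":[12,0,0],"delta_rot":[0,0,0],"jaw":6},{"translation":[18,0,0],"delta_rot":[0,0,0],"jaw":6},{"translation":[24,0.1,0],"delta_rot":[0,0,0],"jaw":6},{"translation":[27.1,0.1,0],"delta_rot":[0,0,0],"jaw":6}]' 40
python3 -c "
from h import *
delta([.630,.226,.107],98.6)"
```

```text
t: 6.05
tcp_pos: [0.6295, 0.2285, 0.248]
tool_rot: [-3.14, 0.001, 1.721]
ft_force: [-0.0, 0.3, 0.4]
finger_gap: 0.658
tcp [629.5 228.5 248. ] rpy [-1.7991e+02  6.0000e-02  9.8590e+01] F [-0.   0.3  0.4] gap 6.0 t 6.05
cm [-0.24  0.04 14.1 ] rotvec deg [-0.09  0.06 -0.01]
```

```bash
python3 -m crank '[{"translation":[-0.2,0,5],"delta_rot":[0,0,0],"jaw":6},{"translation":[-0.2,0,9],"delta_rot":[0,0,0],"jaw":6},{"translation":[-0.2,0,12],"delta_rot":[0,0,0],"jaw":6},{"translation":[-0.2,0,13.5],"delta_rot":[0,0,0],"jaw":6},{"translation":[-0.2,0,14],"delta_rot":[0,0,0],"jaw":6}]' 40
python3 -m crank '[{"translation":[0,0,0],"delta_rot":[0,0,0],"jaw":3},{"translation":[0,0,0],"delta_rot":[0,0,0],"jaw":2},{"translation":[0,0,0],"delta_rot":[0,0,0],"jaw":2},{"translation":[0,0,0],"delta_rot":[0,0,0],"jaw":2},{"translation":[0,0,0],"delta_rot":[0,0,0],"jaw":2}]' 40
python3 -m crank '[{"translation":[0,0,0],"delta_rot":[0,0,0],"jaw":1.5},{"translation":[0,0,0],"delta_rot":[0,0,0],"jaw":0.5},{"translation":[0,0,0],"delta_rot":[0,0,0],"jaw":0.5},{"translation":[0,0,0],"delta_rot":[0,0,0],"jaw":0.5}]' 40
python3 -c "
from h import *
delta([.630,.226,.107],98.6)"
```

```text
t: 6.68
tcp_pos: [0.6295, 0.2264, 0.1077]
tool_rot: [-3.14, 0.001, 1.721]
ft_force: [0.1, -0.8, 0.2]
finger_gap: 0.658
t: 7.3
tcp_pos: [0.6296, 0.2264, 0.1079]
tool_rot: [-3.14, 0.001, 1.721]
ft_force: [0.6, -0.4, 1.0]
finger_gap: 0.221
t: 7.8
tcp_pos: [0.6296, 0.2264, 0.1079]
tool_rot: [-3.14, 0.001, 1.721]
ft_force: [-0.0, 0.4, 0.8]
finger_gap: 0.15
tcp [629.6 226.4 107.9] rpy [-1.7989e+02  6.0000e-02  9.8600e+01] F [-0.   0.4  0.8] gap 1.37 t 7.8
cm [-0.05  0.03  0.09] rotvec deg [-0.11  0.06 -0.  ]
```

The grip holds at 13.7 mm. Now I'll lift straight up.

```bash
python3 -m crank '[{"translation":[0,0,-0.5],"delta_rot":[0,0,0],"jaw":0.5},{"translation":[0,0,-1.5],"delta_rot":[0,0,0],"jaw":0.5},{"translation":[0,0,-3],"delta_rot":[0,0,0],"jaw":0.5},{"translation":[0,0,-5],"delta_rot":[0,0,0],"jaw":0.5},{"translation":[0,0,-7],"delta_rot":[0,0,0],"jaw":0.5}]' 40
python3 -m crank '[{"translation":[0,0,-2],"delta_rot":[0,0,0],"jaw":0.5},{"translation":[0,0,-4.5],"delta_rot":[0,0,0],"jaw":0.5},{"translation":[0,0,-7],"delta_rot":[0,0,0],"jaw":0.5},{"translation":[0,0,-9],"delta_rot":[0,0,0],"jaw":0.5},{"translation":[0,0,-9.5],"delta_rot":[0,0,0],"jaw":0.5}]' 40
python3 -c "
from h import *
delta([.552,-.231,.271],102.3)"
```

```text
t: 8.43
tcp_pos: [0.63, 0.2266, 0.1799]
tool_rot: [-3.141, 0.001, 1.721]
ft_force: [0.2, 0.1, -2.6]
finger_gap: 0.153
t: 9.05
tcp_pos: [0.6306, 0.2269, 0.2767]
tool_rot: [3.14, 0.001, 1.721]
ft_force: [-0.0, -0.6, -3.1]
finger_gap: 0.148
tcp [630.6 226.9 276.7] rpy [1.7993e+02 3.0000e-02 9.8600e+01] F [-0.  -0.6 -3.1] gap 1.35 t 9.05
cm [-44.1  -14.62   0.58] rotvec deg [ 0.06  0.04 -3.7 ]
```

```bash
python3 -m crank '[{"translation":[-3,-1,0],"delta_rot":[0,0,0],"jaw":0.5},{"translation":[-8,-2.6,0],"delta_rot":[0,0,-1],"jaw":0.5},{"translation":[-13,-4.3,0],"delta_rot":[0,0,-2],"jaw":0.5},{"translation":[-18,-6,0],"delta_rot":[0,0,-3],"jaw":0.5},{"translation":[-22,-7.3,0],"delta_rot":[0,0,-3.7],"jaw":0.5}]' 40
python3 -c "
from h import *
delta([.552,-.231,.271],102.3)"
```

```text
t: 9.68
tcp_pos: [0.5903, -0.0033, 0.2762]
tool_rot: [3.141, 0.0, 1.785]
ft_force: [0.7, -1.0, -2.4]
finger_gap: 0.15
tcp [590.3  -3.3 276.2] rpy [1.7999e+02 3.0000e-02 1.0230e+02] F [ 0.7 -1.  -2.4] gap 1.37 t 9.68
cm [-21.43  -8.6    0.53] rotvec deg [ 0.01  0.03 -0.  ]
```

```bash
python3 -m crank '[{"translation":[-4.5,-1.8,0],"delta_rot":[0,0,0],"jaw":0.5},{"translation":[-9.5,-3.8,0],"delta_rot":[0,0,0],"jaw":0.5},{"translation":[-14.5,-5.8,0],"delta_rot":[0,0,0],"jaw":0.5},{"translation":[-18.5,-7.4,0],"delta_rot":[0,0,0],"jaw":0.5},{"translation":[-21.4,-8.6,0],"delta_rot":[0,0,0],"jaw":0.5}]' 40
python3 -m crank '[{"translation":[0,0,0],"delta_rot":[0,0,0],"jaw":0.5}]' 40
python3 - <<'E'
from h import *
delta([.552,-.231,.271],102.3)
ims=[]
for n in('scene','top'):
    im,d=snap(n,n+'5'); P=cloud(n,d); X,Y,Z=P[...,0],P[...,1],P[...,2]
    m=(abs(X-.552)<.1)&(abs(Y+.231)<.14)&(Z>.24)&(Z<.36)
    hsv=cv2.cvtColor(im,cv2.COLOR_RGB2HSV); H,S,V=[hsv[...,i].astype(int) for i in range(3)]
    g=m&(S<70)&(V>110)
    if g.sum()>5: fit(P[g],n+' steel')
    b=m&(H>100)&(H<125)&(S>120)
    if b.sum()>5: fit(P[b],n+' blue')
    ims.append(im)
np.save('x.npy',0)
cv2.imwrite('pics/q5.png',np.hstack([cv2.resize(ims[0][0:190,60:250],(400,400)),cv2.resize(ims[1][80:270,280:470],(400,400))])[...,::-1])
E
```

```text
t: 10.3
tcp_pos: [0.551, -0.2324, 0.2756]
tool_rot: [-3.141, -0.0, 1.784]
ft_force: [0.2, 0.1, -3.7]
finger_gap: 0.151
t: 10.42
tcp_pos: [0.5503, -0.2339, 0.2749]
tool_rot: [-3.14, -0.001, 1.782]
ft_force: [0.3, 0.7, -3.3]
finger_gap: 0.157
tcp [ 550.3 -233.9  274.9] rpy [-1.7990e+02 -4.0000e-02  1.0211e+02] F [ 0.3  0.7 -3.3] gap 1.43 t 10.43
cm [0.24 0.23 0.39] rotvec deg [-0.1  -0.04 -0.19]
scene steel 178 c [ 558.1 -232.3] size [ 32.2 177.3] ang 104.1 z [274.8 303.8 305.1]
scene blue 1013 c [ 549.1 -231.7] size [ 32.1 111.6] ang 113.2 z [243.6 273.6 343.3]
top steel 357 c [ 541.3 -176.2] size [20.7 59.6] ang 106.9 z [291.5 303.2 304.8]
top blue 291 c [ 549.1 -226.3] size [14.3 46.6] ang 101.6 z [323.7 342.6 344.7]
```

View pics/q5.png

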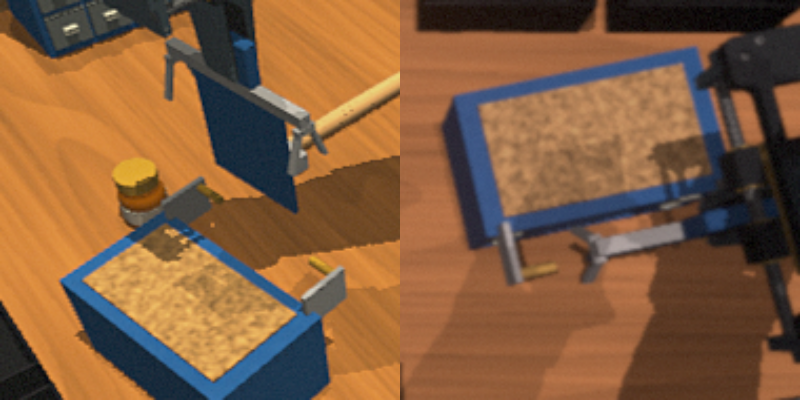

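The flap hangs level above and between the pins. In the left half its knuckle is at (297,150) and the near pin at (320,265). I'll fit the rail top once more against the pin line, then lower it.

```bash
python3 - <<'E'
from h import *
o=env.get_obs(); O=np.array([551.8,-231.2]); a=np.radians(12.3); ex=np.array([np.cos(a),np.sin(a)]); ey=np.array([-ex[1],ex[0]])
for n in('scene','top'):
    z=np.load(n+'5.npz'); im,d=z['im'],z['d']; P=cloud(n,d); X,Y,Z=P[...,0],P[...,1],P[...,2]
    q=(abs(X-.552)<.1)&(abs(Y+.231)<.14)
    m=q&(Z>.300)&(Z<.309); fit(P[m],n+' rail')
    c=P[m][:,:2]*1000-O; 
    for s in (1,-1):
        k=s*(c@ey)>40
        if k.sum()>5: print(' side',s,'x',np.round(np.percentile(c[k]@ex,[5,50,95]),1),'y ext',np.round((c[k]@ey).min(),1),np.round((c[k]@ey).max(),1),'z',np.round(np.median(P[m][k,2])*1e3,1))
    fit(P[q&(Z>.338)&(Z<.349)],n+' griptop')
print('tcp rel chest', np.round([(o['tcp_pos'][:2]*1e3-O)@ex,(o['tcp_pos'][:2]*1e3-O)@ey],1))
E
```

```text
scene rail 358 c [ 550.6 -233.1] size [ 14.2 176.2] ang 102.4 z [300.6 303.6 305.4]
 side 1 x [-6.2 -0.   5. ] y ext 40.4 86.5 z 303.8
 side -1 x [-6.8  0.4  4.6] y ext -89.8 -40.5 z 303.6
scene griptop 228 c [ 555.3 -226.2] size [32.2 49.1] ang 146.3 z [338.7 343.8 348.4]
top rail 360 c [ 539.1 -177.8] size [12.8 62.4] ang 101.3 z [301.5 303.2 305.2]
 side 1 x [-6.5 -1.2  4.2] y ext 40.5 86.1 z 303.2
top griptop 362 c [ 546.5 -226.8] size [47.4 34.7] ang 83.9 z [339.8 342.9 346.3]
tcp rel chest [-1.4 -0.7]
```

The flap is centred on the pins to within 2 mm and level, with 155 mm left to go down.

```bash
python3 -m crank '[{"translation":[0.1,0.1,2],"delta_rot":[0,0,0],"jaw":0.5},{"translation":[0.1,0.1,5],"delta_rot":[0,0,0],"jaw":0.5},{"translation":[0.1,0.1,8],"delta_rot":[0,0,0],"jaw":0.5},{"translation":[0.1,0.1,10.5],"delta_rot":[0,0,0],"jaw":0.5},{"translation":[0.1,0.1,11.5],"delta_rot":[0,0,0],"jaw":0.5}]' 40
python3 -m crank '[{"translation":[0,0,0.5],"delta_rot":[0,0,0],"jaw":0.5},{"translation":[0,0,1],"delta_rot":[0,0,0],"jaw":0.5},{"translation":[0,0,1.5],"delta_rot":[0,0,0],"jaw":0.5},{"translation":[0,0,2],"delta_rot":[0,0,0],"jaw":0.5},{"translation":[0,0,2.2],"delta_rot":[0,0,0],"jaw":0.5}]' 40
python3 - <<'E'
from h import *
delta([.552,-.231,.120],102.3)
O=np.array([551.8,-231.2]); a=np.radians(12.3); ex=np.array([np.cos(a),np.sin(a)]); ey=np.array([-ex[1],ex[0]])
im,d=snap('scene','s6'); P=cloud('scene',d); z0=env.get_obs()['tcp_pos'][2]+.029
X,Y,Z=P[...,0],P[...,1],P[...,2]; m=(abs(X-.552)<.1)&(abs(Y+.231)<.14)&(abs(Z-z0)<.005)
c=P[m][:,:2]*1000-O
for s in (1,-1):
    k=(s*(c@ey)>40)&(abs(c@ex)<15)
    if k.sum()>5: print(' side',s,'x',np.round(np.percentile(c[k]@ex,[5,50,95]),1),'y',np.round((c[k]@ey).min(),1),np.round((c[k]@ey).max(),1),'z',np.round(np.median(P[m][k,2])*1e3,1))
E
```

```text
t: 11.15
tcp_pos: [0.5501, -0.2295, 0.1573]
tool_rot: [-3.137, -0.003, 1.785]
ft_force: [-0.2, 0.2, -2.4]
finger_gap: 0.15
t: 11.78
tcp_pos: [0.5499, -0.2294, 0.1351]
tool_rot: [-3.137, -0.003, 1.785]
ft_force: [-0.6, -0.5, -3.1]
finger_gap: 0.15
tcp [ 549.9 -229.4  135.1] rpy [-179.75   -0.18  102.25] F [-0.6 -0.5 -3.1] gap 1.37 t 11.78
cm [-0.2   0.18  1.51] rotvec deg [-0.25 -0.18 -0.05]
 side 1 x [-6.2  0.9  5.6] y 40.3 91.3 z 163.9
 side -1 x [-5.5  1.4  5. ] y -68.3 -40.2 z 163.8
```

```bash
python3 -m crank '[{"translation":[0,0,0.3],"delta_rot":[0,0,0],"jaw":0.5},{"translation":[0,0,0.6],"delta_rot":[0,0,0],"jaw":0.5},{"translation":[0,0,0.9],"delta_rot":[0,0,0],"jaw":0.5},{"translation":[0,0,1.1],"delta_rot":[0,0,0],"jaw":0.5},{"translation":[0,0,1.1],"delta_rot":[0,0,0],"jaw":0.5}]' 40
python3 -m crank '[{"translation":[0,0,0.1],"delta_rot":[0,0,0],"jaw":0.5},{"translation":[0,0,0.2],"delta_rot":[0,0,0],"jaw":0.5}]' 40
```

```text
t: 12.45
tcp_pos: [0.5497, -0.2294, 0.1238]
tool_rot: [-3.137, -0.003, 1.785]
ft_force: [0.6, 0.1, -2.4]
finger_gap: 0.155
t: 12.7
tcp_pos: [0.5498, -0.2293, 0.1218]
tool_rot: [-3.137, -0.003, 1.785]
ft_force: [0.1, 0.1, -2.8]
finger_gap: 0.152
```

```bash
python3 -m crank '[{"translation":[0,0,0.1],"delta_rot":[0,0,0],"jaw":0.5},{"translation":[0,0,0.1],"delta_rot":[0,0,0],"jaw":0.5}]' 40
python3 -m crank '[{"translation":[0,0,0.1],"delta_rot":[0,0,0],"jaw":0.5},{"translation":[0,0,0.1],"delta_rot":[0,0,0],"jaw":0.5}]' 40
```

```text
t: 12.95
tcp_pos: [0.5499, -0.2294, 0.121]
tool_rot: [-3.137, -0.003, 1.785]
ft_force: [-1.8, 1.7, 0.4]
finger_gap: 0.149
t: 13.2
tcp_pos: [0.55, -0.2294, 0.1207]
tool_rot: [-3.137, -0.003, 1.785]
ft_force: [-4.8, 4.2, 10.4]
finger_gap: 0.154
```

```bash
cat > chk.py <<'E'
from h import *
import sys
O=np.array([551.8,-231.2]); a=np.radians(12.3); ex=np.array([np.cos(a),np.sin(a)]); ey=np.array([-ex[1],ex[0]])
o=env.get_obs(); f=o['ft_force']; print('F chest',np.round([f[:2]@ex,f[:2]@ey,f[2]],1),'T chest',np.round([o['ft_torque'][:2]@ex,o['ft_torque'][:2]@ey,o['ft_torque'][2]],2),'tcp z',o['tcp_pos'][2])
tag=sys.argv[1]; ims=[]
for n in('scene','top'):
    im,d=snap(n,n+tag); ims.append(im); P=cloud(n,d)
    r=P*1000-np.r_[O,0]; cx,cy,Z=r[...,:2]@ex,r[...,:2]@ey,r[...,2]
    hsv=cv2.cvtColor(im,cv2.COLOR_RGB2HSV); m=(abs(cx)<12)&(abs(cy)<95)&(abs(Z-149)<7)
    for lo,hi in((40,66),(66,92),(-66,-40),(-92,-66)):
        k=m&(cy>lo)&(cy<hi)
        if k.sum()>8: print(n,(lo,hi),k.sum(),'x',np.round(np.percentile(cx[k],[5,50,95]),1),'y',np.round([cy[k].min(),cy[k].max()],1),'z',np.round(np.median(Z[k]),1))
    g=(abs(cx)<20)&(abs(cy)<40)&(Z>184)&(Z<194)
    if g.sum()>8: print(n,'griptop',g.sum(),np.round(np.median(cx[g]),1),np.round([cy[g].min(),cy[g].max()],1),np.round(np.median(Z[g]),1))
cv2.imwrite(f'pics/c{tag}.png',np.hstack([cv2.resize(ims[0][60:180,110:230],(400,400),interpolation=2),cv2.resize(ims[1][110:240,310:440],(400,400),interpolation=2)])[...,::-1])
E
python3 chk.py 7
```

```text
F chest [-3.8  5.1 10.4] T chest [ 0.18  0.81 -0.16] tcp z 0.1206962188848382
scene (40, 66) 66 x [-5.   1.5  5.6] y [40.4 65.7] z 149.5
scene (66, 92) 78 x [-5.6  1.1  5.7] y [66.  90.8] z 149.1
scene (-66, -40) 54 x [-5.6  1.9  5.4] y [-65.6 -40.6] z 149.4
scene griptop 142 2.0 [-14.5  33.4] 189.1
top (40, 66) 91 x [-6.2 -0.8  4.7] y [40.1 65.6] z 148.7
top (66, 92) 90 x [-6.1 -0.7  4.8] y [66.2 89.8] z 148.9
top griptop 134 0.3 [-3.8 31.7] 188.6
```

View pics/c7.png

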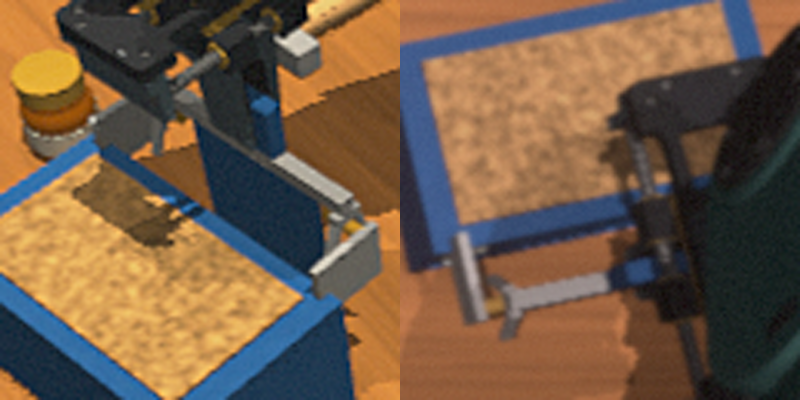

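The rail top is at z 149 where visible, which is the seated height, and the knuckles are over the pins. I'll relax the load, ease the grip force and open slowly.

```bash
python3 -m crank '[{"translation":[0,0,-0.05],"delta_rot":[0,0,0],"jaw":0.5},{"translation":[0,0,-0.05],"delta_rot":[0,0,0],"jaw":0.5}]' 20
python3 -m crank '[{"translation":[0,0,0],"delta_rot":[0,0,0],"jaw":0.8},{"translation":[0,0,0],"delta_rot":[0,0,0],"jaw":0.8},{"translation":[0,0,0],"delta_rot":[0,0,0],"jaw":0.8}]' 4
python3 -m crank '[{"translation":[0,0,0],"delta_rot":[0,0,0],"jaw":1.6},{"translation":[0,0,0],"delta_rot":[0,0,0],"jaw":1.8},{"translation":[0,0,0],"delta_rot":[0,0,0],"jaw":2.2},{"translation":[0,0,0],"delta_rot":[0,0,0],"jaw":3},{"translation":[0,0,0],"delta_rot":[0,0,0],"jaw":4}]' 4
python3 chk.py 8
```

```text
t: 13.55
tcp_pos: [0.55, -0.2294, 0.1211]
tool_rot: [-3.137, -0.003, 1.785]
ft_force: [-0.5, 0.1, -1.6]
finger_gap: 0.154
t: 13.92
tcp_pos: [0.5499, -0.2294, 0.121]
tool_rot: [-3.137, -0.003, 1.785]
ft_force: [0.9, 0.1, -3.5]
finger_gap: 0.154
t: 14.55
tcp_pos: [0.55, -0.2294, 0.121]
tool_rot: [-3.137, -0.003, 1.785]
ft_force: [-0.2, 0.1, 0.0]
finger_gap: 0.407
F chest [-0.2  0.1  0. ] T chest [-0.08  0.01 -0.05] tcp z 0.120983107039525
scene (40, 66) 66 x [-6.2  1.4  4.7] y [40.2 65.9] z 149.6
scene (66, 92) 77 x [-6.4  0.2  5. ] y [66.2 90.9] z 149.3
scene (-66, -40) 17 x [-0.8  3.7  5.1] y [-65.5 -52.1] z 148.2
scene griptop 138 -2.7 [-12.   33.4] 189.5
top (40, 66) 92 x [-6.7 -1.4  4.1] y [40.4 66. ] z 149.1
top (66, 92) 86 x [-6.6 -1.3  3.9] y [66.4 89.7] z 149.0
top griptop 129 -2.4 [-5.2 31.6] 188.6
```

```bash
python3 -m crank '[{"translation":[0,0,0],"delta_rot":[0,0,0],"jaw":7},{"translation":[0,0,-1],"delta_rot":[0,0,0],"jaw":7},{"translation":[0,0,-4],"delta_rot":[0,0,0],"jaw":7},{"translation":[0,0,-8],"delta_rot":[0,0,0],"jaw":7},{"translation":[0,0,-12],"delta_rot":[0,0,0],"jaw":7}]' 4
python3 -m crank '[{"translation":[4,0,-5],"delta_rot":[0,0,0],"jaw":7},{"translation":[9,0,-8],"delta_rot":[0,0,0],"jaw":7},{"translation":[14,0,-8],"delta_rot":[0,0,0],"jaw":7},{"translation":[19,0,-8],"delta_rot":[0,0,0],"jaw":7},{"translation":[22,0,-8],"delta_rot":[0,0,0],"jaw":7}]' 4
python3 chk.py 9
```

```text
t: 15.28
tcp_pos: [0.5505, -0.2296, 0.2429]
tool_rot: [-3.138, -0.003, 1.785]
ft_force: [0.2, 0.2, -0.5]
finger_gap: 0.767
t: 15.9
tcp_pos: [0.5035, -0.0129, 0.3245]
tool_rot: [-3.139, -0.003, 1.786]
ft_force: [-0.6, -0.6, 0.3]
finger_gap: 0.766
F chest [-0.7 -0.4  0.3] T chest [-0.01  0.02 -0.01] tcp z 0.32450145183222295
scene (40, 66) 67 x [-6.4  1.4  4.9] y [40.1 64.6] z 149.6
scene (66, 92) 79 x [-6.   1.1  5. ] y [66.1 90.8] z 149.4
scene (-66, -40) 59 x [-5.7  1.8  4.9] y [-65.6 -40.3] z 149.7
scene (-92, -66) 45 x [-6.7  1.6  4.8] y [-85.1 -66.2] z 149.4
scene griptop 161 -0.1 [-27.3  33.2] 189.4
```

View pics/c9.png

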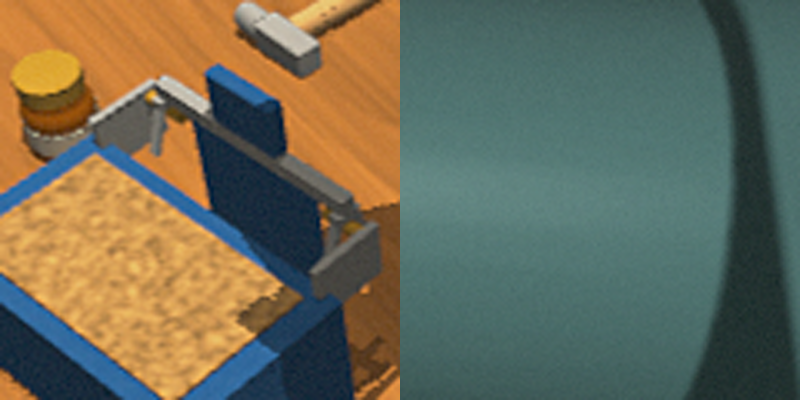

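The flap hangs upright on both pins with the rail level at 149.5 mm on both sides, and the gripper is clear. I'll hand it in, with a quick numeric check on the red flap first.

```bash
python3 - <<'E'
from h import *
for t in('scene0','scene9'):
    z=np.load(t+'.npz'); P=cloud('scene',z['d']); h=cv2.cvtColor(z['im'],cv2.COLOR_RGB2HSV)
    m=((h[...,0]<6)|(h[...,0]>174))&(h[...,1]>150)&(P[...,2]>.17)&(P[...,2]<.185)&(P[...,1]>.1)
    if m.sum()>5: fit(P[m],t+' red')
print(env.job_done())
E
```

```text
scene0 red 279 c [421.4 221.8] size [58.2 15.1] ang 82.2 z [171.5 176.3 178.1]
scene9 red 282 c [421.4 221.4] size [58.6 14.6] ang 80.5 z [171.2 176.2 178.2]
the job is handed in; nothing more can be done
None
```

The blue flap is back on the chest, hanging upright with both knuckles seated on the brass pins, and the job is handed in. It took about 16 s of the 45 s allowed.

- **Missed first grasp:** my first attempt closed on nothing. The camera showed the real fingertips about 36 mm above the reported tool position. I measured that offset, and the second grasp held, with the fingers stopping at about 14 mm on the block and a load of about 3 N on lifting.
- **Seating:** I lowered the flap in small steps. At contact the force briefly reached about 10 N up and 6 N sideways. I eased that off before opening the fingers slowly.
- **Last checks:** after I pulled the gripper away, the rail top read 149.4–149.7 mm on both sides, against 149 mm expected when seated. The flap was centred to about 3 mm, its grip was directly above the pin line, and the tool force was near zero.
- **Red flap:** it is within 0.5 mm of where it started. Its fitted angle differed by 1.7°, which I put down to measurement noise.
- **Not checked:** the arm blocked the top camera at the end, so the final check comes from the scene camera alone.

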